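# Slide the test card out over the step edge

### The arm

A 7-joint arm with a two-finger parallel gripper is mounted at the origin on the work surface. World frame = base frame: x ahead of the robot, y to its left, z up, the work surface at z = 0. Lengths are in m, angles in rad, forces in N, time in s.
With the tool pointing down it reaches from about 0.4 to 0.875 m from the base axis. Payload 19.3 kg.
Tool frame: the origin (TCP) lies between the finger pads; the fingertips stand ahead of it and the grasp point (between the pads) lies 8 mm behind it (bot.tip_extent is the x of the fingertips in the tool frame, in m); x points along the fingers, y is the direction in which the jaws open and shut, and the axes are right-handed (so a half turn about x gives the same grasp; the last joint's range is limited). The gripper opens to 85 mm and grips with 20 to 120 N. Pads are 22 mm wide; open, the fingers measure 114 mm over their backs; the gripper's body (76 mm by 85 mm) begins 54 mm behind the grasp point. The pads swing forward as they close: fully open they stand 13 mm farther back than shut.
Start: joints at [-1.337, 0.521, -0.036, 1.599, 0.021, 1.021, -0.113], TCP at [0.187, 0.596, 0.242] pointing down, gripper open.
Joint ranges: [-2.91, 2.91], [-0.3, 2.13], [-1.5, 1.42], [0.17, 2.43], [-1.26, 4.41], [0.16, 1.93], [-2.52, 2.52]. Speed limits (rad/s): [1.89, 1.89, 2.39, 2.39, 3.01, 3.01, 3.01].

### API

Orientations are given as [roll, pitch, yaw] about the fixed x, y, z axes, in that order (R = Rz(yaw) Ry(pitch) Rx(roll)).
In Python, from workcell import observe, grab_frame, camera_info, bot, nets gives the robot as it stands.
- The arm moves only by the tool jog_arm, never from a script. Its argument "commands" is a list of rows, each a list of 6 numbers: the shift along the tool's x, y, z in mm, then the turn, a rotation vector about the tool's x, y, z in rad. A call has 1 to 20 rows; each row shifts and turns the pose as measured when the row begins, along the tool's axes as they then stand; what a row does not reach is not made up. A row lasts 1/10 s, in which the tool goes at most 50 mm and 8.59 degrees, less where a joint would pass 70% of its speed; a pose out of reach is approached as far as the arm can. A call is refused whole if a number of a shift passes 50 or a number of a turn 0.15, either way. A call with a gripper value outside its range is refused whole. "gripper" is the closure in counts, from 0 (fully open) to 255 (shut), set as the call begins (left out, the last holds). The fingers move at their own pace and stop on an object; "newtons" is the grip in N (left out, the last holds). Time passes only in rows, so rows that do not move let the fingers close. It gives the time, the measured TCP pose, the force and the opening at its end, in the units of the state.
- observe(): the state, without advancing time (a new reading comes with each control period).
- grab_frame(name): name is "scene" or "top" or "wrist"; returns the picture (420x560x3 uint8, red, green, blue); there is no depth.
- camera_info(name): a dict with "fov_y" (degrees; the focal length in pixels is half the picture's height over the tangent of half this angle, whatever the lens; pixels are square), "cx", "cy" (the principal point, pixels), "distortion" ([k1, k2, p1, p2, k3] as OpenCV has them; the pictures are not rectified), "R" (3x3) and "t" (3): a world point X has camera coordinates R X + t; the wrist camera has in their place "tool_from_camera" (4x4, takes a point from camera to tool coordinates, whose origin is the TCP and whose axes are the tool frame's). Camera axes: x right, y down, z forward; pixel columns grow to the right and rows downward; lengths in m; the calibration is good to about 2 mm. A picture is of the moment at which its call begins: read the wrist's pose just before it. camera_info takes no time and is no camera call.
- bot.job_done(): hands the job in, once; it reports no verdict.
Trained networks look in the newest picture that a camera, given by its name, has taken for a name from the list of things; names that differ only in an ending like _2 or _b are one class to them, and where a whole thing is asked for, a point or a joint stands for the part that bears it (a point fixed in the world has none). Each returns a list of dicts, best first, with "p" (0 to 1); they miss things now and then, are a little off and sometimes report something else, mostly with a low value. They report only what shows in the picture. A call takes as long as a camera call. They do not tell look-alikes from the thing itself.
- nets.find_in(camera, name): "rect" ([left, top, right, bottom] in pixels, round what is visible of it).
- nets.silhouettes(camera, name): "mask" (420x560 bool, what is visible of it) and "rect" ([left, top, right, bottom] in pixels, round what is visible of it).
- nets.pinpoint(camera, name): "location" ([column, row] in pixels: a listed point, or the origin of a listed thing).
The state is a dict: "clock": time; "qpos": joint angles; "qd": joint speeds; "joint_efforts": joint torques, N m; "position": TCP position; "tool_rot": TCP orientation; "force": force on the tool from outside, world axes, zero at the start; "moment": the same for the moment, N m; "grip_width": finger opening in m.
Only numpy, scipy, OpenCV 4.12 (cv2) and the standard library are available. Lean on these libraries where they do the work, as an engineer would, in place of code of your own. Each camera call takes 0.05 s, during which the arm holds its last target.

### The job

Two flat test cards lie on the raised blue step. With the fingertips, slide the one with the green tab towards the metal-trimmed edge, on the side away from the robot, until just its green tab hangs over: the border between green and white lies along the edge and the card is square to it, so that the analyst can take it by the tab. Do not pick the card up or let it tip, and leave the orange card and everything else where they are.

Things in the scene. Friction and masses are not known exactly. Their poses are not given: they have to be found in the camera images.
- green_card: rigid flat test card, 120 mm long (x), 85 mm wide (y), 6 mm thick, about 70 g, lying loose and flat on the step. Origin at the centre of its underside, x points to the green tab, z up. The GREEN tab is the front 40 mm of it (x from +20 to +60 mm, full width); the rest is white with small colour patches. Rear edge at x = -60 mm
- green_border (a point): middle of the straight border between the green tab and the white part, on top of the green card (card x = +20 mm)
- step: fixed blue step standing on the table, 280 mm deep (x), 460 mm wide (y), 40 mm high with a flat smooth top; may be turned a little. Origin at the centre of its underside; x points away from the robot to the edge with the bright 10 mm metal trim (flush with the top), z up
- step_edge (a point): middle of the top of the metal-trimmed edge (step x = +140 mm, 40 mm above the table); same axes as the step, the edge runs along y
- orange_card: the second test card, same size as the green one but with an ORANGE tab; origin at the centre of its underside. Leave it alone
- amber_vial: small amber glass vial with white cap, 26 mm across, 52 mm tall, standing on the step near one front corner; origin at the centre of its underside. Leave it alone
- clear_vial: small green glass vial with red cap, 26 mm across, 52 mm tall, standing on the step near the other front corner; origin at the centre of its underside. Leave it alone
- white_bottle: white bottle with blue cap, 64 mm across, 150 mm tall, on the table left of the step; origin at the centre of its underside. Leave it alone
- steel_beaker: open steel beaker, 100 mm across, 110 mm tall, on the table right of the step; origin at the centre of its underside. Leave it alone
- pipette: hand pipette lying on the table beyond the step, about 260 mm long, 22 mm thick; x along it, origin underneath its middle. Leave it alone
- sample_dish: flat glass dish, 90 mm across, 16 mm high, on the table beyond the step; origin at the centre of its underside. Leave it alone
There are look-alikes about, which are no part of the job. Leave any brown look-alike of the green_card alone.

How it is judged:
By the outcome, as a careful person would: the job done as asked, in the order asked, and still so for the second after the job is handed in, with the robot touching nothing.
It also fails if it takes over 42 s, if anything falls off the work surface, if the arm or the gripper's body presses on something with over 40 N, if the wrist force passes 120 N, or if a joint passes its speed limit or range.

## Working session

There is one attempt and no reset: what is moved stays moved. The work goes in short steps, Python scripts to look and compute and a tool call to move; the robot and the scene stay as the last step left them, time stands still between calls to the robot, and variables do not carry over. Pictures are saved under pics/ and viewed, and the job is handed in when it is done.

Besides the shell and the picture viewer there is one more tool, called as name(argument=value, ...) on one line, values as JSON. jog_arm: Moves the arm, as the interface text tells. Its arguments: {"type":"object","properties":{"commands":{"type":"array","items":{"type":"array","items":{"type":"number"}}},"gripper":{"type":"number"},"newtons":{"type":"number"}},"required":["commands"]}

```bash
ls; mkdir -p pics; python3 - <<'E'
from workcell import observe, grab_frame, camera_info, bot, nets
import cv2
for c in ("scene","top"):
    cv2.imwrite(f"pics/{c}0.png",cv2.cvtColor(grab_frame(c),cv2.COLOR_RGB2BGR))
    print(camera_info(c))
    for n in ("green_card","green_border","step_edge","orange_card"):
        print(c,n,[(round(d["p"],2),[round(float(v),1) for v in d["location"]]) for d in nets.pinpoint(c,n)])
print(camera_info("wrist"));print(bot.tip_extent);print(observe())
E
```

```text
pics
{'fov_y': 50.82891870490941, 'cx': 282.2362020116765, 'cy': 211.11101208580075, 'distortion': array([-0.14249077,  0.        ,  0.        ,  0.        ,  0.        ]), 'R': array([[ 0.81684259,  0.57667473,  0.01464402],
       [ 0.32073533, -0.43291915, -0.84244279],
       [-0.47947579,  0.69284001, -0.53858676]]), 't': array([-0.48769466, -0.11479944,  1.53605802])}
scene green_card [(0.81, [253.6, 234.2]), (0.65, [139.0, 266.9])]
scene green_border [(0.88, [259.1, 230.8]), (0.76, [138.0, 265.2]), (0.58, [318.1, 191.0])]
scene step_edge [(0.72, [307.6, 232.7])]
scene orange_card [(0.94, [298.6, 204.2])]
{'fov_y': 52.894015716345024, 'cx': 273.4714707170117, 'cy': 207.74711025887729, 'distortion': array([-0.12574415,  0.        ,  0.        ,  0.        ,  0.        ]), 'R': array([[ 0.02741324, -0.99962365, -0.0010374 ],
       [-0.99110231, -0.0270443 , -0.13032582],
       [ 0.13024872,  0.00460082, -0.99147068]]), 't': array([-0.00728848,  0.5749831 ,  1.12508013])}
top green_card [(0.74, [390.0, 290.9]), (0.64, [296.5, 217.0])]
top green_border [(0.73, [394.4, 281.1]), (0
[... 606 characters left out ...]
]])}
0.011
{'clock': 0.5, 'qpos': array([-1.33719804,  0.52138504, -0.03627993,  1.59955768,  0.02124461,
        1.02111626, -0.112809  ]), 'qd': array([-5.51014289e-05, -1.47949179e-03,  4.65503919e-04,  1.98644523e-03,
        1.38055003e-03,  4.03936510e-04,  5.44174296e-05]), 'joint_efforts': array([-2.81815694e-03, -9.26281571e+01,  1.97612956e+00, -3.70054507e+01,
        1.78886700e-02,  2.67818788e-03,  3.94471920e-05]), 'position': array([0.18700349, 0.59632492, 0.24227966]), 'tool_rot': array([-0.94291847,  1.57070206, -1.24676173]), 'force': array([-0.21334423,  0.32226478,  0.1267604 ]), 'moment': array([-0.0026228 , -0.0240575 , -0.00722104]), 'grip_width': 0.08515669882129129}
```

View pics/top0.png

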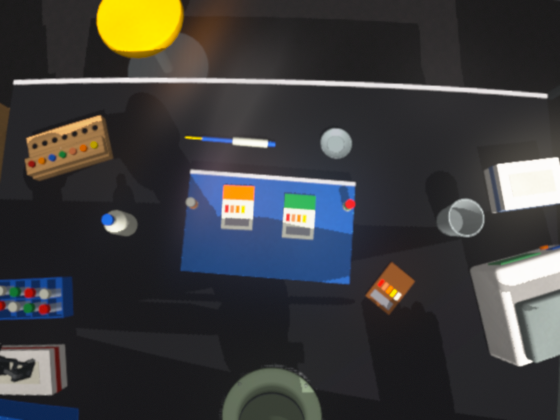

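View pics/scene0.png

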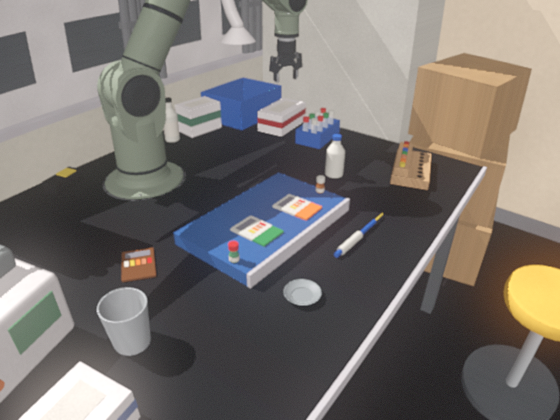

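The top view shows the green-tab card on the step at (299,216). Things it could be mistaken for are the orange card at (237,207) and the brown look-alike at (390,289), which lies off the step. The metal trim runs from (191,171) to (354,184). I'll check the choice in a close crop and measure it.

```bash
cat > h.py <<'E'
import numpy as np, cv2
from workcell import observe, grab_frame, camera_info, bot, nets
from scipy.spatial.transform import Rotation as Ro
def pose():
    s=observe(); T=np.eye(4); T[:3,:3]=Ro.from_euler('xyz',s['tool_rot']).as_matrix(); T[:3,3]=s['position']; return T
def cam(c,T=None):
    i=camera_info(c); f=210/np.tan(np.radians(i['fov_y'])/2)
    K=np.array([[f,0,i['cx']],[0,f,i['cy']],[0,0,1.]])
    if c=='wrist':
        W=T@i['tool_from_camera']; R=W[:3,:3].T; t=-R@W[:3,3]
    else: R,t=i['R'],i['t']
    return K,np.array(i['distortion']),R,t
def toplane(cm,px,z):
    K,D,R,t=cm; p=cv2.undistortPoints(np.array(px,float).reshape(-1,1,2),K,D).reshape(-1,2)
    d=np.c_[p,np.ones(len(p))]@R; C=-R.T@t
    return (C+d*((z-C[2])/d[:,2])[:,None])[:,:2]
def topix(cm,X):
    K,D,R,t=cm
    return cv2.projectPoints(np.array(X,float).reshape(-1,3),cv2.Rodrigues(R)[0],t,K,D)[0].reshape(-1,2)
def save(n,im): cv2.imwrite(f'pics/{n}.png',cv2.cvtColor(im,cv2.COLOR_RGB2BGR))
def ortho(im,cm,z,x0,x1,y0,y1,mm=0.5):
    # rows: x decreasing down, cols: y decreasing right
    xs=np.arange(x1,x0,-mm/1000); ys=np.arange(y1,y0,-mm/1000)
    Y,X=np.meshgrid(ys,xs); P=topix(cm,np.c_[X.ravel(),Y.ravel(),np.full(X.size,z)]).astype(np.float32)
    return cv2.remap(im,P[:,0].reshape(X.shape),P[:,1].reshape(X.shape),cv2.INTER_LINEAR)
E
python3 - <<'E'
from h import *
im=grab_frame('top');cm=cam('top')
save('crop',cv2.resize(im[150:310,170:430],None,fx=3,fy=3,interpolation=cv2.INTER_CUBIC))
print('edge ends',toplane(cm,[[191,171],[354.5,183.5]],.04))
for n in ('green_card','step'):
  for d in nets.silhouettes('top',n):
    c=max(cv2.findContours(d['mask'].astype(np.uint8),0,2)[0],key=len).reshape(-1,2)
    w=toplane(cm,c,.046 if n!='step' else .04); print(n,d['p'],d['rect'],cv2.minAreaRect((w*1000).astype(np.float32)))
for n in ('green_card','orange_card','clear_vial','amber_vial','sample_dish','pipette','step_edge','green_border'):
  for d in nets.pinpoint('top',n): print(n,round(d['p'],2),toplane(cm,[d['location']],.04 if n not in('sample_dish','pipette') else 0))
E
```

```text
edge ends [[ 0.67199976  0.24187835]
 [ 0.64884268 -0.21513183]]
green_card 0.91 [281.9, 193.7, 312.5, 237.3] ((552.4421997070312, -61.909027099609375), (87.86925506591797, 123.31585693359375), 86.86369323730469)
green_card 0.83 [366.4, 265.1, 414.0, 314.5] ((363.3213195800781, -311.4033203125), (86.50248718261719, 120.16014862060547), 51.427513122558594)
step 0.61 [180.1, 171.2, 355.8, 278.7] ((525.5875854492188, 20.705780029296875), (462.7314453125, 282.0125732421875), 87.01964569091797)
green_card 0.93 [[ 0.35787897 -0.31466523]]
green_card 0.9 [[ 0.55557976 -0.058582  ]]
orange_card 0.83 [[0.56735971 0.10772817]]
clear_vial 0.64 [[ 0.58733567 -0.19624325]]
amber_vial 0.57 [[0.5795674  0.23199878]]
sample_dish 0.88 [[ 0.76634837 -0.16718883]]
pipette 0.62 [[0.76836434 0.13767832]]
step_edge 0.97 [[0.66497779 0.00081852]]
green_border 0.63 [[ 0.37700129 -0.328748  ]]
green_border 0.55 [[ 0.57463279 -0.06728045]]
green_border 0.4 [[ 0.5534658 -0.4722111]]
```

View pics/crop.png

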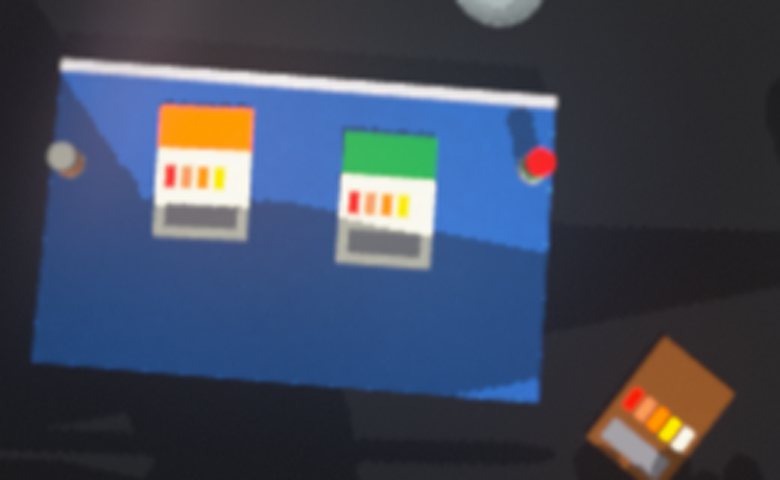

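The crop confirms it: the card with the solid green tab and white body lies on the step at (299,216) in the top view, and the brown card is off the step. It needs about 84 mm of travel and is nearly square already. Plan: push its rear edge with both fingertips, spread apart. I'll plan the approach next.

```bash
cat >> h.py <<'E'
def plan(target,R=None,yaw=None,step=45,rot=0.14,n=None):
    T=pose(); p,Rc=T[:3,3],T[:3,:3]
    if yaw is not None:
        ez=np.array([np.cos(yaw),np.sin(yaw),0]); ex=np.array([0,0,-1.]); R=np.c_[ex,np.cross(ez,ex),ez]
    if R is None:R=Rc
    rv=Ro.from_matrix(Rc.T@R).as_rotvec(); d=(np.array(target)-p)*1000
    k=n or max(1,int(np.ceil(max(np.linalg.norm(d)/step,np.linalg.norm(rv)/rot))))
    print('now',p.round(4),'angle',np.degrees(np.linalg.norm(rv)).round(2),'rows',k)
    for i in range(k):
        Ri=Rc@Ro.from_rotvec(rv*i/k).as_matrix()
        print([round(float(v),1) for v in Ri.T@d/k]+[round(float(v),4) for v in rv/k],',')
E
python3 - <<'E'
from h import *
print(pose().round(3))
plan([.47,.2,.24],yaw=-.051)
E
```

```text
[[-0.     0.299  0.954  0.187]
 [-0.     0.954 -0.299  0.596]
 [-1.    -0.    -0.     0.242]
 [ 0.     0.     0.     1.   ]]
now [0.187  0.5964 0.2423] angle 14.49 rows 11
[0.2, -26.7, 35.3, -0.023, -0.0, 0.0] ,
[0.2, -27.5, 34.7, -0.023, -0.0, 0.0] ,
[0.2, -28.3, 34.1, -0.023, -0.0, 0.0] ,
[0.2, -29.1, 33.4, -0.023, -0.0, 0.0] ,
[0.2, -29.8, 32.7, -0.023, -0.0, 0.0] ,
[0.2, -30.6, 32.0, -0.023, -0.0, 0.0] ,
[0.2, -31.3, 31.3, -0.023, -0.0, 0.0] ,
[0.2, -32.0, 30.6, -0.023, -0.0, 0.0] ,
[0.2, -32.7, 29.9, -0.023, -0.0, 0.0] ,
[0.2, -33.4, 29.1, -0.023, -0.0, 0.0] ,
[0.2, -34.0, 28.3, -0.023, -0.0, 0.0] ,
```

jog_arm(commands=[[0,-27,35,-0.023,0,0],[0,-27,35,-0.023,0,0],[0,-28,34,-0.023,0,0],[0,-29,33,-0.023,0,0],[0,-30,33,-0.023,0,0],[0,-31,32,-0.023,0,0],[0,-31,31,-0.023,0,0],[0,-32,31,-0.023,0,0],[0,-33,30,-0.023,0,0],[0,-33,29,-0.023,0,0],[0,-34,28,-0.023,0,0]], gripper=120)

```text
clock: 2.15
position: [0.478, 0.1923, 0.2419]
tool_rot: [1.377, 1.567, 1.346]
force: [0.9, 1.1, 0.5]
grip_width: 0.0455
```

```bash
python3 - <<'E'
from h import *
print(bot.tip_extent,observe()['grip_width'])
plan([.44,-.055,.24],yaw=-.051)
E
```

```text
0.011 0.04545402888926784
now [0.478  0.1923 0.2419] angle 1.19 rows 6
[0.1, -41.4, -5.1, 0.0034, 0.0001, -0.0007] ,
[0.2, -41.4, -4.9, 0.0034, 0.0001, -0.0007] ,
[0.2, -41.4, -4.8, 0.0034, 0.0001, -0.0007] ,
[0.2, -41.4, -4.6, 0.0034, 0.0001, -0.0007] ,
[0.3, -41.5, -4.5, 0.0034, 0.0001, -0.0007] ,
[0.3, -41.5, -4.4, 0.0034, 0.0001, -0.0007] ,
```

jog_arm(commands=[[0,-41,-5,0.0034,0,0],[0,-41,-5,0.0034,0,0],[0,-41,-5,0.0034,0,0],[0,-41,-5,0.0034,0,0],[0,-42,-5,0.0034,0,0],[0,-42,-4,0.0034,0,0],[0,0,0,0,0,0],[0,0,0,0,0,0]])

```text
clock: 2.95
position: [0.4392, -0.0699, 0.2416]
tool_rot: [0.626, 1.564, 0.566]
force: [0.7, 0.4, -0.5]
grip_width: 0.045
```

```bash
python3 - <<'E'
from h import *
T=pose();im=grab_frame('wrist');cm=cam('wrist',T);save('w1',im)
print(T[:3,3])
for n,z in (('green_card',.046),('step',.04)):
  for d in nets.silhouettes('wrist',n):
    c=max(cv2.findContours(d['mask'].astype(np.uint8),0,2)[0],key=len).reshape(-1,2)
    w=toplane(cm,c,z); print(n,d['p'],d['rect'],cv2.minAreaRect((w*1000).astype(np.float32)))
for n in ('step_edge','green_border'):
  for d in nets.pinpoint('wrist',n): print(n,round(d['p'],2),d['location'],toplane(cm,[d['location']],.04))
save('wo1',ortho(im,cm,.046,.44,.70,-.2,.15))
E
```

```text
[ 0.43917338 -0.0698638   0.24161546]
green_card 0.97 [17.8, 65.1, 121.9, 190.0] ((360.6224670410156, -293.38360595703125), (78.83944702148438, 109.26551055908203), 52.14017105102539)
green_card 0.74 [259.5, 230.3, 331.4, 321.5] ((549.8749389648438, -59.929962158203125), (84.92170715332031, 123.77893829345703), 86.75556945800781)
step 0.66 [153.5, 131.0, 560.0, 348.6] ((522.9497680664062, 22.199554443359375), (460.9313049316406, 282.8447570800781), 87.00308227539062)
green_border 0.87 [297.1, 289.9] [[ 0.57029435 -0.05756493]]
green_border 0.71 [58.5, 145.1] [[ 0.37472524 -0.31247815]]
```

View pics/w1.png

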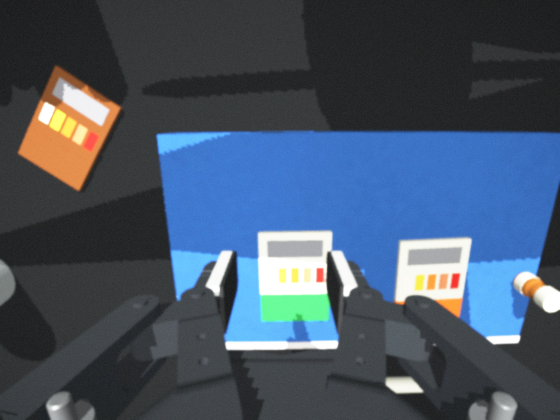

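View pics/wo1.png

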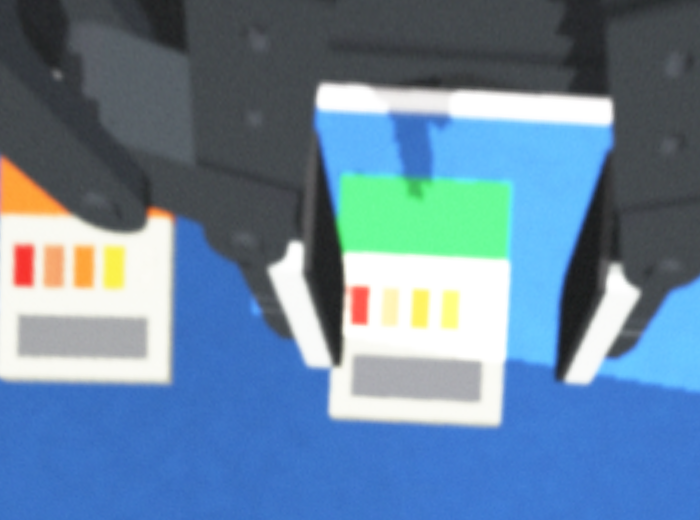

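The wrist view shows the green card between the fingers at cols 259–331, rows 231–321, with its green border at row 294 and the trim at row 345. The two cameras agree within about 2.5 mm. I'll descend behind the rear edge, which is at x≈0.491.

```bash
python3 - <<'E'
from h import *
plan([.450,-.0565,.075],yaw=-.051)
E
```

```text
now [ 0.4394 -0.0684  0.2414] angle 0.51 rows 4
[41.6, 3.0, 2.3, -0.0016, 0.0012, -0.001] ,
[41.6, 3.0, 2.3, -0.0016, 0.0012, -0.001] ,
[41.6, 3.0, 2.4, -0.0016, 0.0012, -0.001] ,
[41.6, 3.1, 2.4, -0.0016, 0.0012, -0.001] ,
```

jog_arm(commands=[[40,3,2.5,-0.0016,0.0012,-0.001],[40,3,2.5,-0.0016,0.0012,-0.001],[40,3,2.5,-0.0016,0.0012,-0.001],[36,3,2.5,-0.0016,0.0012,-0.001],[10,0,0,0,0,0],[0,0,0,0,0,0],[0,0,0,0,0,0]])

```text
clock: 3.9
position: [0.4544, -0.0514, 0.0724]
tool_rot: [0.248, 1.565, 0.206]
force: [-0.4, -0.2, 1.3]
grip_width: 0.0454
```

```bash
python3 - <<'E'
from h import *
print(observe()['force']);plan([.452,-.0565,.058],yaw=-.051,n=3)
T=pose();im=grab_frame('wrist');save('w2',im)
E
```

```text
[-0.44828179 -0.18516399  1.31532005]
now [ 0.4544 -0.0514  0.0724] angle 0.59 rows 3
[4.8, -1.7, -0.7, 0.0029, 0.0018, -0.0005] ,
[4.8, -1.7, -0.7, 0.0029, 0.0018, -0.0005] ,
[4.8, -1.7, -0.7, 0.0029, 0.0018, -0.0005] ,
```

View pics/w2.png

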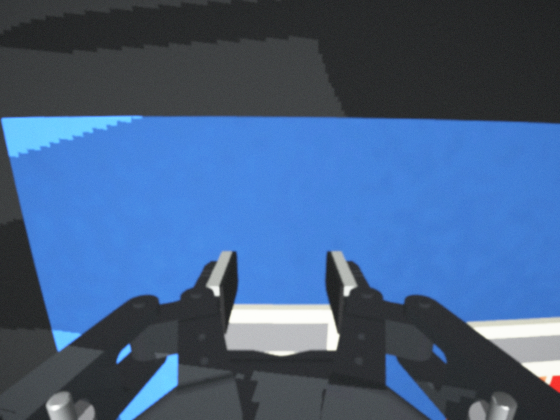

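The card's rear edge is visible at row 306, just ahead of the fingertips and clear of them. I'll keep descending.

jog_arm(commands=[[5,-2,-1,0.003,0.002,0],[5,-2,-1,0.003,0.002,0],[4.5,-1,-0.5,0.003,0.002,0],[0,0,0,0,0,0]])

```text
clock: 4.35
position: [0.4536, -0.0571, 0.0605]
tool_rot: [0.298, 1.565, 0.245]
force: [0.1, 0.5, 0.2]
grip_width: 0.0454
```

jog_arm(commands=[[2,0,0,0,0,0],[0,0,0,0,0,0]])

```text
clock: 4.55
position: [0.4536, -0.0572, 0.0584]
tool_rot: [0.3, 1.565, 0.247]
force: [0.2, -0.1, -0.3]
grip_width: 0.0451
```

jog_arm(commands=[[1.5,0,0,0,0,0],[0,0,0,0,0,0]])

```text
clock: 4.75
position: [0.4537, -0.0572, 0.0568]
tool_rot: [0.299, 1.565, 0.246]
force: [0.2, -0.4, -1.1]
grip_width: 0.0452
```

jog_arm(commands=[[2,0,0,0,0,0],[0,0,0,0,0,0]])

```text
clock: 4.95
position: [0.4537, -0.0571, 0.0547]
tool_rot: [0.301, 1.565, 0.248]
force: [0.9, 0.3, -0.2]
grip_width: 0.0452
```

jog_arm(commands=[[1.5,0,0,0,0,0],[0,0,0,0,0,0]])

```text
clock: 5.15
position: [0.4537, -0.0571, 0.053]
tool_rot: [0.305, 1.565, 0.252]
force: [0.3, -0.7, -0.1]
grip_width: 0.0454
```

jog_arm(commands=[[1.5,0,0,0,0,0],[0,0,0,0,0,0]])

```text
clock: 5.35
position: [0.4538, -0.0571, 0.0514]
tool_rot: [0.299, 1.565, 0.246]
force: [-0.3, 0.5, -0.4]
grip_width: 0.0457
```

jog_arm(commands=[[1.5,0,0,0,0,0],[0,0,0,0,0,0]])

```text
clock: 5.55
position: [0.4538, -0.057, 0.0498]
tool_rot: [0.299, 1.565, 0.247]
force: [-0.8, 0.9, -0.8]
grip_width: 0.0454
```

jog_arm(commands=[[1,0,0,0,0,0],[0,0,0,0,0,0]])

```text
clock: 5.75
position: [0.4539, -0.0571, 0.0489]
tool_rot: [0.293, 1.564, 0.24]
force: [-1.5, 0.4, 3.3]
grip_width: 0.0454
```

jog_arm(commands=[[1,0,0,0,0,0],[0,0,0,0,0,0]])

```text
clock: 5.95
position: [0.4539, -0.0571, 0.049]
tool_rot: [0.313, 1.564, 0.26]
force: [-0.5, -0.4, 0.1]
grip_width: 0.0451
```

jog_arm(commands=[[1,0,0,0,0,0]])

```text
clock: 6.05
position: [0.4541, -0.0572, 0.0486]
tool_rot: [0.303, 1.563, 0.25]
force: [-8.8, 1.4, 44.2]
grip_width: 0.0453
```

```bash
python3 - <<'E'
from h import *
s=observe();print(s['position'],s['force'],s['joint_efforts'])
R=pose()[:3,:3];print(R.round(4))
E
```

```text
[ 0.45405159 -0.05715018  0.04861124] [-8.83040629  1.40219636 44.20803948] [ 1.44444443e-01 -6.10253119e+01  3.56275454e+00 -1.50475734e+01
 -1.06467469e-03 -2.84431815e+00  1.55665074e-02]
[[ 0.0072  0.0534  0.9985]
 [ 0.0018  0.9986 -0.0534]
 [-1.      0.0022  0.0071]]
```

The surface is at TCP z = 0.0488. The last probe step gave 44 N at the fingertips, so I'm backing up 2 mm at once and then advancing to just short of the card.

jog_arm(commands=[[-2.2,0,0,0,0,0],[0,0,0,0,0,0],[0,0,8,0,0,0],[0,0,6,0,0,0],[0,0,4,0,0,0],[0,0,0,0,0,0]])

```text
clock: 6.65
position: [0.4742, -0.0582, 0.0509]
tool_rot: [0.281, 1.563, 0.228]
force: [0.5, -0.4, -0.0]
grip_width: 0.0449
```

```bash
python3 - <<'E'
from h import *
T=pose();im=grab_frame('wrist');save('w3',im);print(T[:3,3])
im=grab_frame('top');cm=cam('top');save('t3',ortho(im,cm,.046,.44,.70,-.2,.15))
E
```

```text
[ 0.47419385 -0.05817937  0.05089389]
```

View pics/w3.png

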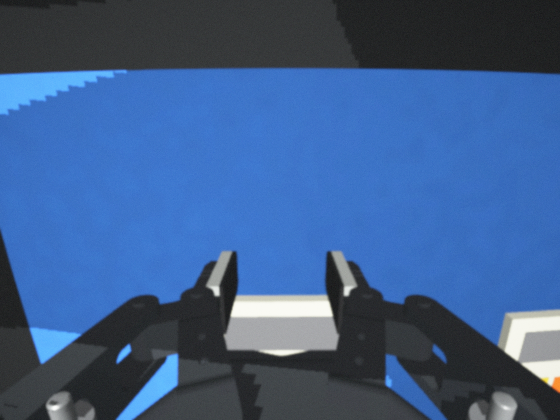

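View pics/t3.png

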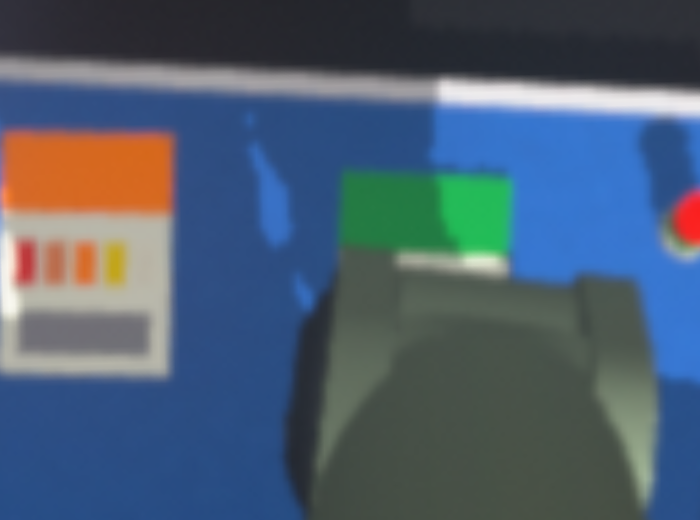

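The wrist view shows the rear edge at rows 296–303, a few mm ahead of the tips. The top view shows the tab front clear of the hand. I'll push most of the way now and stop short.

jog_arm(commands=[[0,0,4,0,0,0],[0.05,0,5,0,0,0],[0.05,0,6,0,0,0],[0.05,0,6,0,0,0],[0.05,0,6,0,0,0],[0.05,0,6,0,0,0],[0.05,0,6,0,0,0],[0.05,0,6,0,0,0],[0.05,0,6,0,0,0],[0.05,0,4,0,0,0],[0,0,2,0,0,0],[0,0,0,0,0,0]])

```text
clock: 7.95
position: [0.5351, -0.0615, 0.0505]
tool_rot: [0.345, 1.564, 0.292]
force: [0.6, 0.3, -0.6]
grip_width: 0.0451
```

```bash
cat > m.py <<'E'
from h import *
import sys
tag=sys.argv[1]
T=pose();print(T[:3,3].round(4),observe()['force'].round(1))
im=grab_frame('top');cm=cam('top');save('t'+tag,ortho(im,cm,.046,.5,.75,-.17,.10,.4))
save('w'+tag,grab_frame('wrist'))
# green corners in world plane z=.046, edge line via trim brightness at z=.04
hsv=cv2.cvtColor(im,cv2.COLOR_RGB2HSV)
O=ortho(im,cm,.046,.5,.75,-.17,.10,.4); H=cv2.cvtColor(O,cv2.COLOR_RGB2HSV)
g=((H[...,0]>45)&(H[...,0]<85)&(H[...,1]>100)&(H[...,2]>50)).astype(np.uint8)
c=max(cv2.findContours(g,0,2)[0],key=cv2.contourArea)
(r0,r1),(w,h),a=cv2.minAreaRect(c); print('green centre x,y',.75-.0004*r1,.10-.0004*r0,'size mm',w*.4,h*.4,'ang',a)
E
python3 m.py 4
```

```text
[ 0.5351 -0.0615  0.0505] [ 0.6  0.3 -0.6]
green centre x,y 0.6621187744140625 -0.06779041748046874 size mm 86.85977172851562 21.592260742187502 ang 6.709837436676025
```

View pics/t4.png

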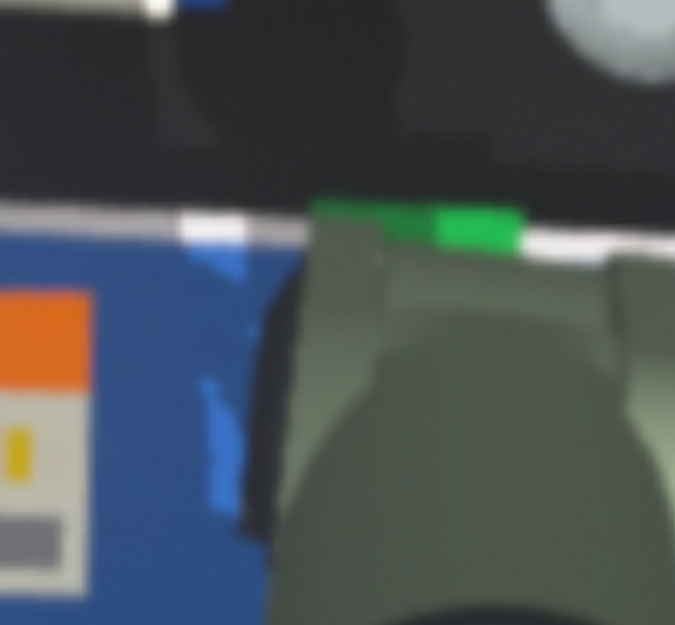

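View pics/w4.png

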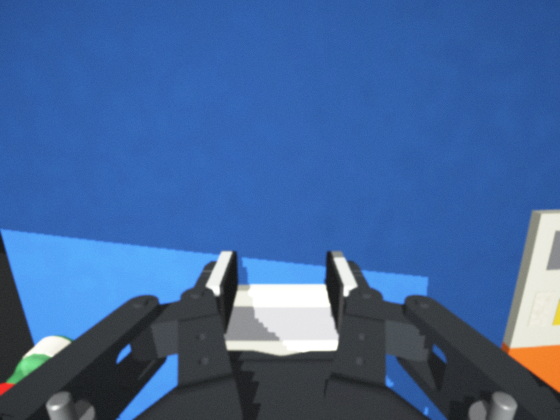

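The top view shows the tab front already past the trim by about 8 mm (cols 315–522, rows 203–210). I'll push about 22 mm more, then back off for an unobstructed measurement.

jog_arm(commands=[[0.05,0,5,0,0,0],[0.05,0,5,0,0,0],[0.05,0,5,0,0,0],[0.05,0,4,0,0,0],[0.05,0,3,0,0,0],[0,0,0,0,0,0]])

```text
clock: 8.65
position: [0.5587, -0.0627, 0.0505]
tool_rot: [0.356, 1.564, 0.303]
force: [-0.2, 0.4, 0.3]
grip_width: 0.0449
```

jog_arm(commands=[[0,0,-5,0,0,0],[-10,0,-20,0,0,0],[-20,0,-40,0,0,0],[-30,0,-40,0,0,0],[-30,0,-30,0,0,0],[-30,0,0,0,0,0],[-30,0,0,0,0,0],[0,0,0,0,0,0],[0,0,0,0,0,0]])

```text
clock: 9.55
position: [0.4122, -0.0555, 0.2032]
tool_rot: [0.692, 1.566, 0.638]
force: [-0.4, 1.1, -1.5]
grip_width: 0.0452
```

```bash
python3 m.py 5; python3 - <<'E'
from h import *
im=grab_frame('scene');save('s5',cv2.resize(im[170:290,160:370],None,fx=3.5,fy=3.5,interpolation=cv2.INTER_CUBIC))
E
```

```text
[ 0.4122 -0.0555  0.2032] [-0.4  1.1 -1.5]
green centre x,y 0.6727233276367187 -0.06796505126953126 size mm 89.03662719726563 42.11665954589844 ang 3.4682295322418213
```

View pics/t5.png

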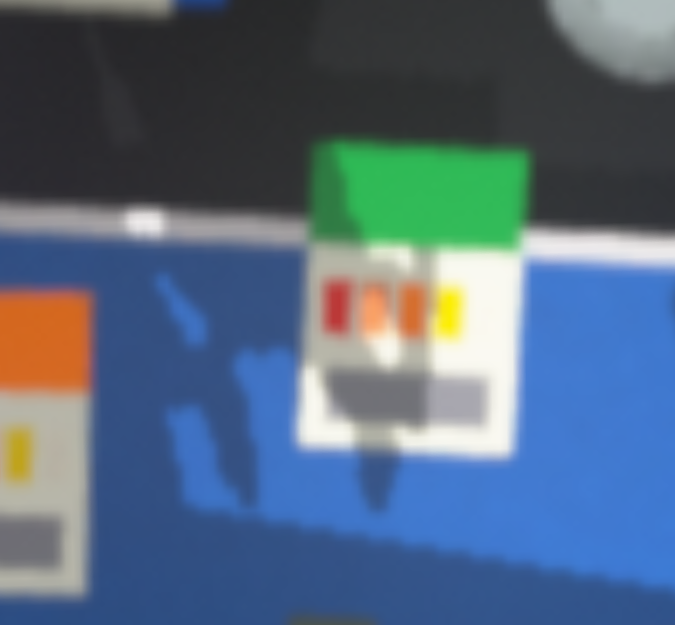

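View pics/w5.png

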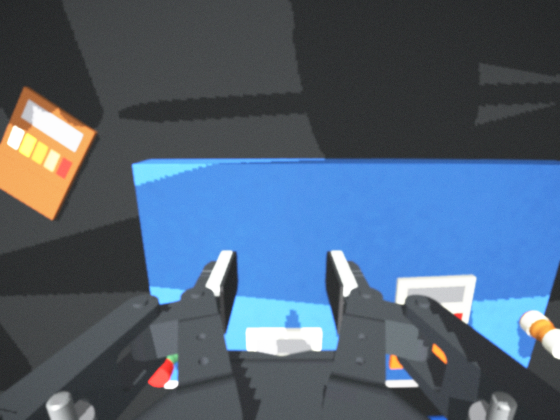

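View pics/s5.png

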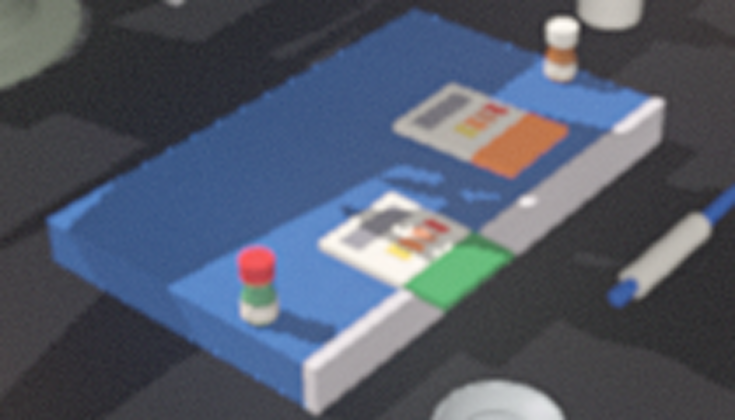

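The top view shows the green/white border at rows 240–248 against a trim outer edge at about 217–232, so roughly 6 mm remains. Now a subpixel line fit.

```bash
cat > fit.py <<'E'
from h import *
import sys
def linefit(f):  # rows sub-pixel per column -> robust line
    p=np.array(f); 
    for _ in range(4):
        k=np.polyfit(p[:,0],p[:,1],1); r=p[:,1]-np.polyval(k,p[:,0]); p=p[abs(r)<max(1.5*r.std(),.0002)]
    return k,r.std(),len(p)
def crosses(sig,ys,xs,cols,lo,hi,frac=.5):
    out=[]
    for c in cols:
        v=sig[:,c].astype(float); m=(xs<=hi)&(xs>=lo); x=xs[m];v=v[m]
        a,b=np.median(v[:8]),np.median(v[-8:])
        if abs(a-b)<20: continue
        th=(a+b)/2; s=np.sign(v-th); i=np.where(s[:-1]*s[1:]<0)[0]
        if len(i)!=1: continue
        i=i[0]; out.append((ys[c],x[i]+(th-v[i])/(v[i+1]-v[i])*(x[i+1]-x[i])))
    return out
im=cv2.GaussianBlur(grab_frame('top'),(0,0),.6); cm=cam('top'); mm=.25
xs=np.arange(.75,.50,-mm/1000); 
def O(z,sc=mm): return ortho(im,cm,z,.5,.75,-.23,.25,sc).astype(float)
ys=np.arange(.25,-.23,-mm/1000)
A=O(.046); B=O(.04)
xb=float(sys.argv[1])  # approx border x
yc=-.065
card=[c for c in range(len(ys)) if abs(ys[c]-yc)<.034]
sat=A[...,0]-A[...,1]  # green: negative ; white ~0
k1=linefit(crosses(A[...,0]-.5*A[...,1],ys,xs,card,xb-.012,xb+.012)); 
k2=linefit(crosses(sat,ys,xs,card,xb+.03,xb+.052))
k3=linefit(crosses(A[...,0],ys,xs,card,xb-.088,xb-.072))
side=[c for c in range(len(ys)) if (-.20<ys[c]<-.125) or (.0<ys[c]<.22)]
def edge(c): return crosses(B[...,0],ys,xs,[c],.672-(.25-ys[c])*.0507-.004+.0,.672-(.25-ys[c])*.0507+.012)
pts=sum([edge(c) for c in side],[]); k4=linefit(pts)
for n,k in zip(('border','front','rear','edge'),(k1,k2,k3,k4)):
    print(n,'x at y=-.067: %.4f'%np.polyval(k[0],-.067),'yaw deg %.2f'%-np.degrees(np.arctan(k[0][0])),'res %.5f'%k[1],k[2])
E
python3 fit.py .653
```

```text
border x at y=-.067: 0.6518 yaw deg -2.38 res 0.00017 163
front x at y=-.067: 0.6915 yaw deg -3.17 res 0.00013 172
rear x at y=-.067: 0.5688 yaw deg -2.97 res 0.00012 158
edge x at y=-.067: 0.6624 yaw deg -2.90 res 0.00018 723
```

Front and border both put the remaining travel at about 10.7 mm. The card's yaw (-3.0 to -3.2°) agrees with the edge (-2.9°). I'll go back behind the card.

```bash
python3 - <<'E'
from h import *
plan([.515,-.0598,.0650],yaw=-.052)
E
```

```text
now [ 0.4122 -0.0556  0.2022] angle 0.22 rows 4
[34.3, 0.2, 25.7, -0.0004, 0.0004, -0.0007] ,
[34.3, 0.3, 25.7, -0.0004, 0.0004, -0.0007] ,
[34.3, 0.3, 25.7, -0.0004, 0.0004, -0.0007] ,
[34.3, 0.3, 25.7, -0.0004, 0.0004, -0.0007] ,
```

jog_arm(commands=[[34,0,25,0,0,0],[34,0,25,0,0,0],[34,0,25,0,0,0],[28,0,20,0,0,0],[0,0,0,0,0,0],[0,0,0,0,0,0]])

```text
clock: 10.35
position: [0.5089, -0.0605, 0.0628]
tool_rot: [2.394, 1.566, 2.34]
force: [0.3, -0.0, 0.8]
grip_width: 0.0455
```

```bash
python3 - <<'E'
from h import *
plan([.535,-.0610,.0508],yaw=-.052)
E
```

```text
now [ 0.5089 -0.0605  0.0628] angle 0.29 rows 1
[11.9, 0.9, 26.2, -0.002, -0.0034, -0.0032] ,
```

jog_arm(commands=[[5,0,10,0,-0.0015,0],[4,0,8,0,-0.0015,0],[1.5,0,6,0,0,0],[0.5,0,2,0,0,0],[0,0,0,0,0,0],[0,0,0,0,0,0]])

```text
clock: 10.95
position: [0.5371, -0.0621, 0.0534]
tool_rot: [0.876, 1.567, 0.822]
force: [-0.4, -0.5, 0.5]
grip_width: 0.0451
```

```bash
python3 - <<'E'
from h import *
plan([.5670,-.0630,.0508],yaw=-.052,n=1)
E
```

```text
now [ 0.5371 -0.0621  0.0534] angle 0.27 rows 1
[2.6, 0.7, 29.9, -0.0021, 0.0027, -0.0033] ,
```

jog_arm(commands=[[2.5,0.5,5,-0.002,0,0],[0,0,6,0,0,0],[0,0,4,0,0,0],[0,0,0,0,0,0]])

```text
clock: 11.35
position: [0.5535, -0.0623, 0.0512]
tool_rot: [0.775, 1.566, 0.723]
force: [0.1, 1.3, 0.3]
grip_width: 0.0454
```

```bash
python3 - <<'E'
from h import *
plan([.5670,-.0632,.0508],yaw=-.052,n=1)
E
```

```text
now [ 0.5535 -0.0623  0.0512] angle 0.28 rows 1
[0.5, -0.2, 13.6, 0.0002, 0.0035, -0.0034] ,
```

jog_arm(commands=[[0.3,0,3,0,0,0],[0.1,0,3,0,0,0],[0,0,3,0,0,0],[0,0,2,0,0,0],[0,0,1.2,0,0,0],[0,0,0,0,0,0],[0,0,0,0,0,0]])

```text
clock: 12.05
position: [0.5664, -0.063, 0.0507]
tool_rot: [0.896, 1.567, 0.844]
force: [0.3, -0.2, -0.2]
grip_width: 0.0453
```

jog_arm(commands=[[0,0,-5,0,0,0],[-10,0,-20,0,0,0],[-20,0,-40,0,0,0],[-30,0,-40,0,0,0],[-30,0,-30,0,0,0],[-30,0,0,0,0,0],[-30,0,0,0,0,0],[0,0,0,0,0,0],[0,0,0,0,0,0]])

```text
clock: 12.95
position: [0.4211, -0.0562, 0.2042]
tool_rot: [1.218, 1.566, 1.166]
force: [-0.1, 0.1, -0.1]
grip_width: 0.0454
```

```bash
python3 fit.py .661; python3 fit.py .661;python3 m.py 6; python3 - <<'E'
from h import *
im=grab_frame('scene');save('s6',cv2.resize(im[170:290,160:370],None,fx=3.5,fy=3.5,interpolation=cv2.INTER_CUBIC))
E
```

```text
border x at y=-.067: 0.6595 yaw deg -1.89 res 0.00014 136
front x at y=-.067: 0.6992 yaw deg -2.73 res 0.00012 134
rear x at y=-.067: 0.5763 yaw deg -2.86 res 0.00009 182
edge x at y=-.067: 0.6624 yaw deg -2.90 res 0.00017 754
border x at y=-.067: 0.6595 yaw deg -1.81 res 0.00015 149
front x at y=-.067: 0.6992 yaw deg -2.88 res 0.00011 133
rear x at y=-.067: 0.5763 yaw deg -2.86 res 0.00008 186
edge x at y=-.067: 0.6624 yaw deg -2.90 res 0.00018 789
[ 0.4211 -0.0562  0.2036] [-0.2 -0.6  0. ]
green centre x,y 0.6806358154296875 -0.06819647216796876 size mm 89.81048583984375 41.98633422851563 ang 3.1363584995269775
```

View pics/t6.png

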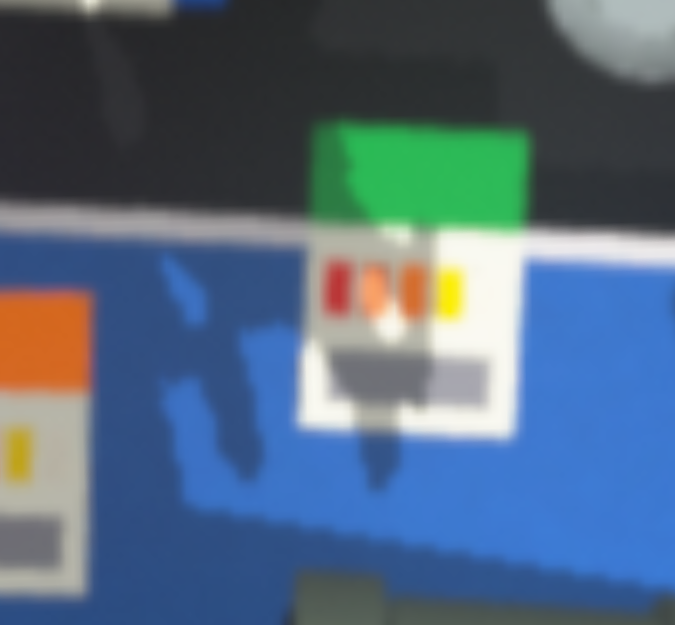

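View pics/s6.png

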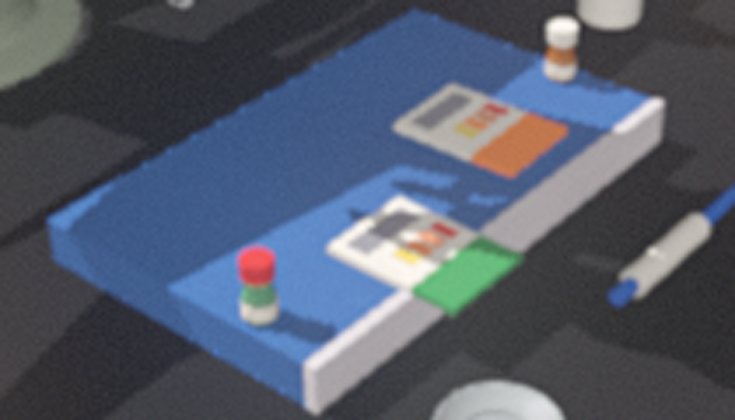

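The top view now shows the border at rows 222–230 and the trim edge just beyond it, about 3 mm short. I'll cross-check the edge with the trim's inner line and the scene camera before the last nudge.

```bash
cat > x.py <<'E'
from h import *
import sys
shift=float(sys.argv[1]) # top-measured border x at y=-.067
th=np.radians(-2.9); u=np.array([np.cos(th),np.sin(th)]); v=np.array([-u[1],u[0]])
E0=np.array([.6624,-.067])
# blue/white trim inner boundary & outer in top (z=.04), sides of card, along u
for name in ('top','scene'):
    im=cv2.GaussianBlur(grab_frame(name),(0,0),.6); cm=cam(name)
    s=np.arange(-.03,.03,.00025)
    def prof(z,lat,lo,hi,f):
        r=[]
        for l in lat:
            ss=s[(s>=lo)&(s<=hi)]; P=np.c_[E0+l*v+ss[:,None]*u,np.full(len(ss),z)]
            q=topix(cm,P).astype(np.float32); c=f(cv2.remap(im,q[:,:1],q[:,1:],cv2.INTER_LINEAR)[:,0].astype(float))
            a,b=np.median(c[:6]),np.median(c[-6:]); t=(a+b)/2; i=np.where((c[:-1]-t)*(c[1:]-t)<0)[0]
            if len(i)==1 and abs(a-b)>25: r.append((l,ss[i[0]]))
        r=np.array(r); 
        if len(r)<8:return 'few'
        k=np.polyfit(r[:,0],r[:,1],1); e=abs(r[:,1]-np.polyval(k,r[:,0])); r=r[e<=2*np.median(e)+1e-4]; k=np.polyfit(r[:,0],r[:,1],1)
        return 'mm %.2f  ang %.2f n %d'%(np.polyval(k,0)*1000,np.degrees(k[0]),len(r))
    side=np.r_[-.12:-.06:.001,.06:.11:.001]; c=np.arange(-.036,.036,.001)
    print(name,'inner trim (expect -10)',prof(.04,side,-.018,-.005,lambda p:p[:,0]-.3*p[:,2]))
    print(name,'outer edge',prof(.04,side,-.004,.01,lambda p:p[:,0]))
    b=(shift-.6624)
    print(name,'border',prof(.046,c,b-.012,b+.012,lambda p:p[:,0]-.4*p[:,1]))
    print(name,'front ',prof(.046,c,b+.03,min(.0299+.02,b+.05),lambda p:p[:,1]-p[:,0]))
E
sed -i 's/np.arange(-.03,.03/np.arange(-.03,.06/' x.py; python3 x.py .6595
```

```text
top inner trim (expect -10) mm -12.64  ang 0.13 n 106
top outer edge mm 0.21  ang -0.04 n 103
top border mm -2.87  ang -0.43 n 50
top front  mm 36.52  ang 0.00 n 59
scene inner trim (expect -10) mm -13.92  ang 0.27 n 99
scene outer edge mm -0.46  ang 0.32 n 49
scene border mm -4.04  ang -0.68 n 57
scene front  mm 38.35  ang 0.36 n 58
```

The trim and the card both look slightly bloomed: the trim measures 12.8 mm and should be 10. Measuring by centrelines gives about 3.2 mm left. I'll take a closer wrist view from above before the final nudge.

```bash
python3 - <<'E'
from h import *
plan([.60,-.066,.145],yaw=-.051,step=35)
E
```

```text
now [ 0.4211 -0.0563  0.2033] angle 0.25 rows 6
[9.7, -0.1, 29.9, -0.0002, -0.0001, -0.0007] ,
[9.7, -0.1, 29.9, -0.0002, -0.0001, -0.0007] ,
[9.7, -0.1, 29.9, -0.0002, -0.0001, -0.0007] ,
[9.7, -0.1, 29.9, -0.0002, -0.0001, -0.0007] ,
[9.7, -0.1, 29.9, -0.0002, -0.0001, -0.0007] ,
[9.7, -0.1, 29.9, -0.0002, -0.0001, -0.0007] ,
```

jog_arm(commands=[[9,0,30,0,0,0],[9,0,30,0,0,0],[9,0,30,0,0,0],[9,0,30,0,0,0],[9,0,30,0,0,0],[7,0,25,0,0,0],[0,0,0,0,0,0],[0,0,0,0,0,0]])

```text
clock: 14.1
position: [0.6005, -0.0656, 0.1434]
tool_rot: [2.67, 1.562, 2.618]
force: [-0.7, 0.1, -0.3]
grip_width: 0.0452
```

```bash
python3 - <<'E'
from h import *
T=pose();print(T[:3,3]);im=grab_frame('wrist');save('w7',im);np.savez('w7.npz',im=im,T=T)
E
```

```text
[ 0.60054786 -0.06556174  0.14342705]
```

View pics/w7.png

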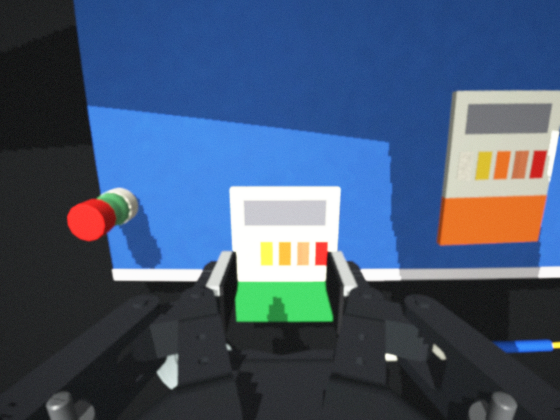

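An excellent view: the border is at row 281, the card's rear edge at row 187, its front at row 321, and the trim spans rows 268–281. Now I'll measure it.

```bash
cat > wx.py <<'E'
from h import *
import sys
if len(sys.argv)>1: d=np.load(sys.argv[1]); im,T=d['im'],d['T']
else:
    T=pose(); im=grab_frame('wrist')
cm=cam('wrist',T); th=np.radians(-2.9); u=np.array([np.cos(th),np.sin(th)]); v=np.array([-u[1],u[0]]); E0=np.array([.660,-.067])
s=np.arange(-.11,.06,.0002)
def prof(n,z,lat,lo,hi,f):
    r=[]
    ss=s[(s>=lo)&(s<=hi)]
    for l in lat:
        q=topix(cm,np.c_[E0+l*v+ss[:,None]*u,np.full(len(ss),z)]).astype(np.float32)
        c=f(cv2.remap(im,q[:,:1],q[:,1:],cv2.INTER_LINEAR)[:,0].astype(float))
        a,b=np.median(c[:5]),np.median(c[-5:]); t=(a+b)/2; i=np.where((c[:-1]-t)*(c[1:]-t)<0)[0]
        if len(i)==1 and abs(a-b)>25: r.append((l,ss[i[0]]))
    r=np.array(r)
    if len(r)<6: print(n,'few',len(r)); return
    for _ in range(3):
        k=np.polyfit(r[:,0],r[:,1],1); e=abs(r[:,1]-np.polyval(k,r[:,0])); r=r[e<=2*np.median(e)+1e-4]
    print(n,'mm %.2f ang %.2f n %d'%(k[1]*1000,np.degrees(k[0]),len(r)))
R=lambda p:p[:,0]
side=np.r_[-.115:-.055:.001,.055:.15:.001]; c=np.arange(-.027,.027,.001); c2=np.arange(-.038,.038,.001)
dx=float(sys.argv[2]) if len(sys.argv)>2 else 0
prof('trim inner',.04,side,-.016,-.005,lambda p:p[:,0])
prof('trim outer',.04,side,-.005,.007,lambda p:p[:,1])
prof('rear',.046,c2,dx-.092,dx-.076,R)
prof('border',.046,c,dx-.010,dx+.009,R)
prof('front',.046,c,dx+.028,dx+.046,lambda p:p[:,1])
E
python3 wx.py w7.npz -.003
```

```text
trim inner mm -11.80 ang 0.23 n 87
trim outer mm -0.37 ang -0.01 n 104
rear mm -85.60 ang -0.00 n 72
border mm -3.02 ang 0.14 n 51
front mm 36.69 ang 0.32 n 40
```

Border to edge by wrist camera: 2.6–3.4 mm left. The top view says about 3.2 and the angle is within 0.2°. I'll nudge 3 mm, from TCP x 0.5664 to 0.5694.

jog_arm(commands=[[0,0,-30,0,0,0],[0,0,-30,0,0,0],[15,0,-20,0,0,0],[35,0,0,0,0,0],[25,0,0,0,0,0],[10,0,0,0,0,0],[0,0,0,0,0,0],[0,0,0,0,0,0]])

```text
clock: 14.95
position: [0.5137, -0.0608, 0.0604]
tool_rot: [2.368, 1.564, 2.316]
force: [1.2, -0.0, 0.3]
grip_width: 0.045
```

```bash
python3 - <<'E'
from h import *
print(pose().round(4))
plan([.545,-.0620,.0508],yaw=-.0515,n=1)
E
```

```text
[[-0.0043  0.0524  0.9986  0.5137]
 [ 0.0047  0.9986 -0.0524 -0.0608]
 [-1.      0.0044 -0.0045  0.0604]
 [ 0.      0.      0.      1.    ]]
now [ 0.5137 -0.0608  0.0604] angle 0.37 rows 1
[9.5, 0.4, 31.3, -0.001, -0.0045, -0.0044] ,
```

jog_arm(commands=[[5,0,9,0.0009,-0.002,-0.002],[3,0,8,0,-0.0025,-0.0024],[1,0,6,0,0,0],[0,0,5,0,0,0],[0,0,0,0,0,0]])

```text
clock: 15.45
position: [0.5466, -0.0624, 0.0536]
tool_rot: [-0.055, 1.565, -0.109]
force: [-0.1, 0.8, -0.4]
grip_width: 0.0456
```

```bash
python3 - <<'E'
from h import *
plan([.5694,-.0632,.0508],yaw=-.051,n=1)
E
```

```text
now [ 0.5466 -0.0624  0.0536] angle 0.33 rows 1
[2.9, 0.5, 22.8, -0.0022, 0.0053, 0.0003] ,
```

jog_arm(commands=[[2.5,0,5,-0.002,0.003,0],[0.3,0,5,0,0.002,0],[0,0,4,0,0,0],[0,0,2,0,0,0],[0,0,0,0,0,0]])

```text
clock: 15.95
position: [0.5639, -0.0634, 0.0506]
tool_rot: [-2.454, 1.57, -2.505]
force: [0.3, 0.1, 0.9]
grip_width: 0.0452
```

```bash
python3 - <<'E'
from h import *
plan([.5694,-.0632,.0508],yaw=-.051,n=1)
E
```

```text
now [ 0.5639 -0.0634  0.0506] angle 0.03 rows 1
[-0.2, 0.5, 5.5, -0.0001, -0.0004, 0.0003] ,
```

jog_arm(commands=[[0,0,2,0,0,0],[0,0,1.5,0,0,0],[0,0,1,0,0,0],[0,0,0.7,0,0,0],[0,0,0,0,0,0],[0,0,0,0,0,0]])

```text
clock: 16.55
position: [0.569, -0.0637, 0.0506]
tool_rot: [-2.829, 1.57, -2.88]
force: [-0.0, 0.3, 0.5]
grip_width: 0.045
```

Retreating and re-measuring with the same wrist view.

jog_arm(commands=[[0,0,-5,0,0,0],[0,0,-25,0,0,0],[-20,0,-20,0,0,0],[-40,0,0,0,0,0],[-40,0,10,0,0,0],[-5,0,30,0,0,0],[0,0,30,0,0,0],[0,0,18,0,0,0],[0,0,0,0,0,0],[0,0,0,0,0,0]])

```text
clock: 17.55
position: [0.6034, -0.0656, 0.1596]
tool_rot: [3.076, 1.568, 3.025]
force: [-0.4, -0.3, -0.3]
grip_width: 0.0452
```

```bash
python3 - <<'E'
from h import *
T=pose();print(T[:3,3]);im=grab_frame('wrist');save('w8',im);np.savez('w8.npz',im=im,T=T)
E
python3 wx.py w8.npz -0.001
```

```text
[ 0.60340336 -0.06563322  0.15961527]
trim inner mm -12.07 ang 0.25 n 124
trim outer mm -0.29 ang -0.05 n 77
rear mm -83.00 ang 0.00 n 70
border mm -0.40 ang -0.00 n 53
front mm 39.47 ang 0.22 n 37
```

View pics/w8.png

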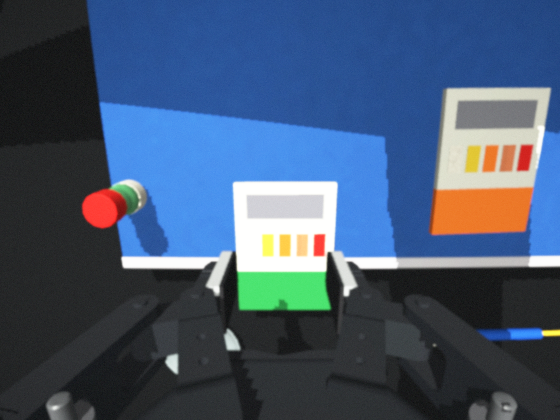

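The wrist view gives an error of about 0 to -0.6 mm, square within 0.1–0.2°. I'll back the arm off and confirm with the top camera.

jog_arm(commands=[[-20,0,-30,0,0,0],[-20,0,-40,0,0,0],[-10,0,-40,0,0,0],[0,0,-40,0,0,0],[0,0,-30,0,0,0],[0,0,0,0,0,0],[0,0,0,0,0,0]])

```text
clock: 18.3
position: [0.4098, -0.0559, 0.21]
tool_rot: [2.922, 1.564, 2.87]
force: [-0.5, 0.2, 0.1]
grip_width: 0.0455
```

```bash
python3 fit.py .6625; python3 x.py .6622; python3 m.py 9; python3 - <<'E'
from h import *
im=grab_frame('scene');save('s9',cv2.resize(im[170:290,160:370],None,fx=3.5,fy=3.5,interpolation=cv2.INTER_CUBIC))
E
```

```text
border x at y=-.067: 0.6627 yaw deg -3.25 res 0.00013 168
front x at y=-.067: 0.7017 yaw deg -2.62 res 0.00011 171
rear x at y=-.067: 0.5787 yaw deg -2.49 res 0.00017 134
edge x at y=-.067: 0.6624 yaw deg -2.90 res 0.00017 741
top inner trim (expect -10) mm -12.58  ang 0.13 n 100
top outer edge mm 0.20  ang -0.04 n 98
top border mm 0.13  ang 0.08 n 66
top front  mm 39.16  ang -0.22 n 63
scene inner trim (expect -10) mm -13.87  ang 0.30 n 100
scene outer edge mm -0.63  ang 0.20 n 42
scene border mm -0.81  ang -0.21 n 67
scene front  mm 41.00  ang -0.02 n 57
[ 0.4107 -0.056   0.2096] [ 0.5  0.8 -0.1]
green centre x,y 0.6835047973632813 -0.06838020019531249 size mm 89.68828735351563 41.82255554199219 ang 2.2906100749969482
```

View pics/t9.png

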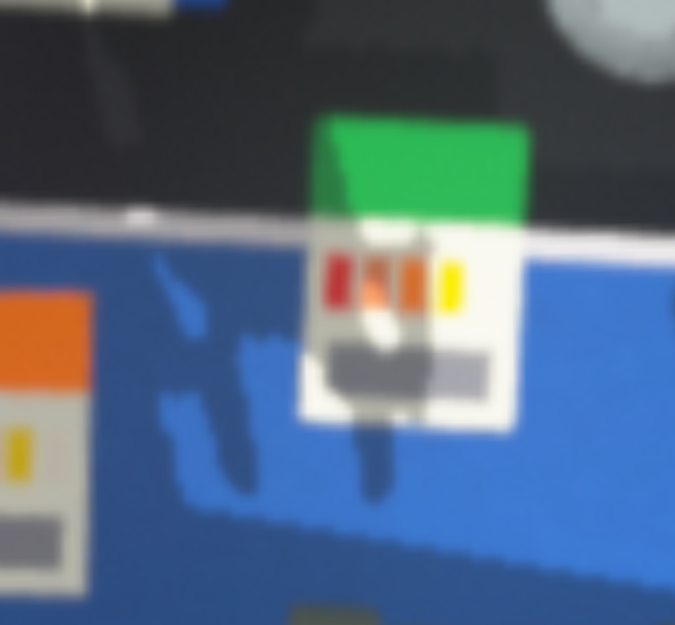

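View pics/s9.png

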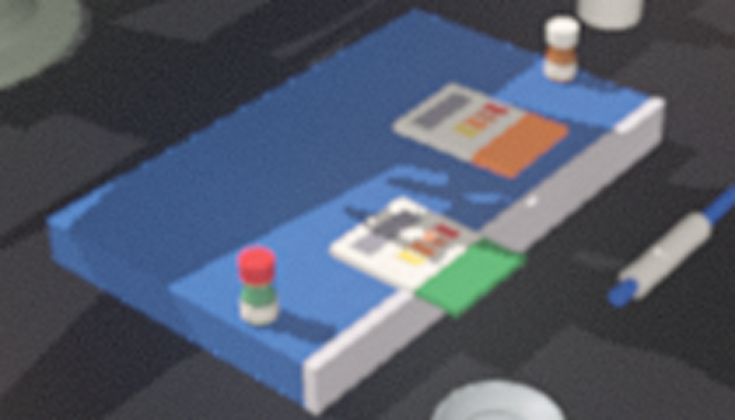

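The cameras agree that the border is within about 0.6 mm of the edge, the card is square within about 0.3°, and the other things haven't moved. The robot is clear, so I'm handing the job in.

```bash
python3 - <<'E'
from workcell import bot
print(bot.job_done())
E
```

```text
the job is handed in; nothing more can be done
None
```

I slid the green-tab card forward by its rear edge with the spread fingertips, in three pushes. I then withdrew the arm clear of everything and handed the job in at about 19 s on the clock.

- **Position:** The top and wrist cameras put the green/white border within about 0.6 mm of the metal-trimmed edge, if anything slightly short. The raw top reading is 0.07 mm short. The scene camera's border reading also agreed, but that camera is less reliable.
- **Squareness:** Most fitted lines put the card square to the edge within about 0.3°. The weakest fit, the card's rear edge in one top-view measurement, was off by 0.4°.
- **Where readings disagreed:** Bright edges looked about 1 mm too wide (the 10 mm trim measured 11–13 mm). I relied on centrelines and several edges together instead of any single line.
- **Force:** While feeling for the step surface, one probe pressed the fingertips on it with about 44 N. That is above the 40 N limit for the arm or gripper body, but only the fingertips were touching, and I backed off at once. The forces read after each push were about 1 N or less.
- **Surroundings:** The orange card, the vials, the pipette and the dish look unmoved in the last pictures. I did not check the bottle, the beaker or the brown look-alike in the final pictures, but the arm was not moved against them.

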